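Lock the sprung cover of the bench supply unit

TASK

The cover of the blue supply unit stands a little ajar on its spring. Set the fingertips in the slot of the round fastener on the cover, press the cover down shut and, while it is down, turn the fastener a quarter turn clockwise to its stop so that the cover stays locked shut when you let go. Only press and turn: do not lift the cover open, and leave the loose things around the unit where they stand.

Things in the scene. Friction and masses are not known exactly. Their poses are not given: they have to be found in the camera images.
- case: Blue bench supply unit with aluminium edges, fixed to the table, 200 (x) x 260 (y) x 100 mm high without its cover. Origin: centre of its underside; x points from its front (robot side) to its back, z up.
- cover (a joint): Hinged aluminium-edged cover on the unit, 200 x 260 x 5 mm; rad, 0 = fully shut on a rigid stop (top face 105 mm above the table), larger = more open. Hinge line along the unit's y at its back top edge (unit x = +100 mm, z = 100 mm). A spring lifts it: left alone unlocked it stands ajar at about 0.12 rad; about 3.5 N down on the fastener shuts it.
- cam (a joint): Quarter-turn fastener on the cover; rad: 0 to 0.25 at the start (unlocked, slot roughly along the unit's y), 1.571 at its stop (locked, slot along the unit's x); grows clockwise seen from above. Stays where it is left; turning takes about 0.1 N m.
- slot (a point): Centre of the slot's floor, on the turning axis, 145 mm in front of the hinge line, midway across. The fastener is a round dial, 84 mm across, standing 20 mm above the cover; between two raised black cheeks runs a straight slot 30 mm wide, 14 mm deep, 84 mm long, open at both ends. Floor 6 mm above the cover's top (111 mm above the table when shut). y runs along the slot, x across, z up.
- keeper (a point): Keeper lip inside the unit's front wall, hidden under the cover. The fastener's tongue passes under it only while the cover is pressed fully shut (below about 0.02 rad); turned with the cover up, it jams on the keeper or lies over it. Once locked and let go, the cover rises about 3 mm at its front (about 0.02 rad) and is held there.
- lens_mount: Loose bystander: round lens in a black ring on a post, 115 mm tall, foot 52 mm across. Origin: centre of underside.
- post_holder: Loose bystander: black post holder, 78 mm tall on a 50 x 30 mm foot. Origin: centre of underside.
- magnet_base: Loose bystander: dark steel magnetic base, 50 x 60 x 45 mm. Origin: centre of underside.
- driver: Loose bystander: screwdriver with black handle lying on the table, 160 mm long.
- lens_tube: Loose bystander: black cylinder, 30 mm diameter, 40 mm tall. Origin: centre of underside.
- cleaner: Loose bystander: white plastic bottle, 44 mm diameter, 110 mm tall. Origin: centre of underside.

How it is judged:
By the outcome, as a careful person would: the job done as asked, in the order asked, and still so for the second after the job is handed in, with the robot touching nothing.
It also fails if it takes over 35 s, if anything falls off the work surface, if the arm or the gripper's body presses on something with over 40 N, if the wrist force passes 120 N, or if a joint passes its speed limit or range.

ROBOT

A 7-joint arm with a two-finger parallel gripper is mounted at the origin on the work surface. World frame = base frame: x ahead of the robot, y to its left, z up, the work surface at z = 0. Lengths are in m, angles in rad, forces in N, time in s.
With the tool pointing down it reaches from about 0.4 to 0.85 m from the base axis. Payload 10.4 kg.
Tool frame: the origin (TCP) lies midway between the tips of the shut fingers; the grasp point (between the pads) lies 19 mm behind it; x points along the fingers, y is the direction in which the jaws open and shut, and the axes are right-handed (so a half turn about x gives the same grasp; the last joint's range is limited). The gripper opens to 87 mm and grips with 3 to 60 N. Pads are 19 mm wide; open, the fingers measure 117 mm over their backs; the gripper's body (75 mm by 190 mm) begins 51 mm behind the grasp point.
Start: joints at [-1.339, 0.332, -0.065, 1.46, 0.022, 1.35, -0.088], TCP at [0.158, 0.605, 0.223] pointing down, gripper open.
Joint ranges: [-2.6, 2.6], [-0.5, 2.12], [-1.47, 1.34], [0.16, 2.42], [-1.27, 4.41], [0.06, 2.06], [-2.6, 2.6]. Speed limits (rad/s): [2.22, 2.22, 2.79, 2.79, 3.14, 3.14, 3.14].

INTERFACE

Orientations are given as a unit quaternion [x, y, z, w].
In Python, from bench import r gives the robot as it stands.
- The arm moves only by the shell command python3 -m jog 'ROWS' [OPENING] [FORCE]. ROWS is JSON, a list of rows, each an object with "slide": the shift along the tool's x, y, z in cm, a list of three; "roll": the turn about the tool's x in degrees. A call has 1 to 5 rows; each row is the pose to reach, as a shift and turn from the pose measured when the call began, along the tool's axes at that moment; what a row does not reach only later rows make up. A row lasts 1/12 s, in which the tool goes at most 41.7 mm and 7.16 degrees, less where a joint would pass 70% of its speed; a pose out of reach is approached as far as the arm can. A call with a gripper value outside its range is refused whole. OPENING is the closure, from 0 (fully open) to 1 (shut), set as the call begins (- or left out, the last holds). The fingers move at their own pace and stop on an object; FORCE is the grip in N (left out, the last holds). Time passes only in rows, so rows that repeat a pose let the fingers close. It gives the time, the measured TCP pose, the force and the opening at its end, in the units of the state.
- r.read_state(): the state, without advancing time (a new reading comes with each control period).
- r.camera(name): name is "side" or "top"; returns the picture (384x512x3 uint8, red, green, blue); there is no depth.
- r.camera_info(name): a dict with "intrinsics" (3x3 intrinsics, pixels), "k1" (the pictures are not rectified: a ray, as slopes to the right and down, at radius r is drawn at 1 + k1 r^2 times it, then the intrinsics apply), "R" (3x3) and "t" (3): a world point X has camera coordinates R X + t. Camera axes: x right, y down, z forward; pixel columns grow to the right and rows downward; lengths in m; the calibration is good to about 2 mm. A picture is of the moment at which its call begins. camera_info takes no time and is no camera call.
- r.close_job(): hands the job in, once; it reports no verdict.
The state is a dict: "time": time; "joint_positions": joint angles; "joint_vel": joint speeds; "joint_torque": joint torques, N m; "ee_pos": TCP position; "eef_rot": TCP orientation; "ft_force": force on the tool from outside, world axes, zero at the start; "torque": the same for the moment, N m; "width": finger opening in m.
Only numpy, scipy, OpenCV 4.12 (cv2) and the standard library are available. Lean on these libraries where they do the work, as an engineer would, in place of code of your own. Each camera call takes 0.05 s, during which the arm holds its last target.

## Working session

There is one attempt and no reset: what is moved stays moved. The work goes in short steps, Python scripts to look and compute and a shell command to move; the robot and the scene stay as the last step left them, time stands still between calls to the robot, and variables do not carry over. Pictures are saved under pics/ and viewed, and the job is handed in when it is done.

```bash
mkdir -p pics; python3 - <<'E'
from bench import r
import cv2
s=r.read_state()
for k in s: print(k,s[k])
for n in("side","top"):
    im=r.camera(n); cv2.imwrite(f"pics/{n}0.png",im[:,:,::-1]); print(n,r.camera_info(n))
E
```

```text
time 0.0
joint_positions [-1.33857333  0.33288121 -0.06468876  1.46094322  0.02161761  1.34989247
 -0.08852746]
joint_vel [-1.05777013e-04  3.55458141e-06 -9.01975757e-04  1.11295751e-03
  5.04579974e-04  1.06828995e-03  1.94685805e-04]
joint_torque [ 6.29950773e-04 -6.23242235e+01  2.52855301e-02 -3.89893484e+01
 -6.12175092e-02  3.98166175e-02  1.30844728e-04]
ee_pos [0.15746705 0.60443896 0.22174718]
eef_rot [ 0.08935073  0.7014079  -0.09035842  0.70134069]
ft_force [ 0.21107717  0.41066975 -0.42200114]
torque [ 0.02426271 -0.04572155 -0.01481606]
width 0.08701951784944292
side {'intrinsics': array([[430.01329128,   0.        , 253.26061991],
       [  0.        , 430.01329128, 191.44745454],
       [  0.        ,   0.        ,   1.        ]]), 'k1': -0.011040715996167938, 'R': array([[ 0.67527646, -0.73729943, -0.01978015],
       [-0.52208704, -0.45888092, -0.71892519],
       [ 0.5209864 ,  0.49580021, -0.69480596]]), 't': array([-0.33198562,  0.42034481,  0.8788785 ])}
top {'intrinsics': array([[391.17415576,   0.        , 255.69034817],
       [  0.        , 391.17415576, 194.67129723],
       [  0.        ,   0.        ,   1.        ]]), 'k1': 0.006796384935955162, 'R': array([[ 0.00611971, -0.99995951,  0.00659794],
       [-0.99480508, -0.00675837, -0.10157346],
       [ 0.10161394, -0.00594206, -0.99480616]]), 't': array([0.09070358, 0.58430334, 0.91794009])}
```

View pics/side0.png

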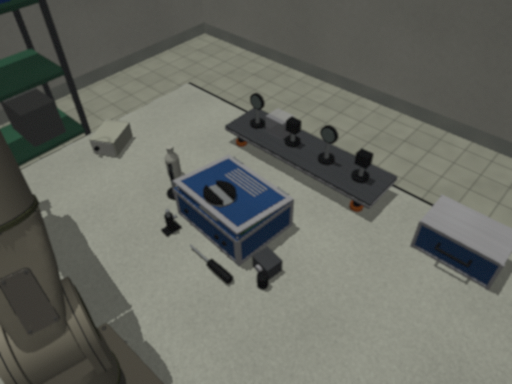

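View pics/top0.png

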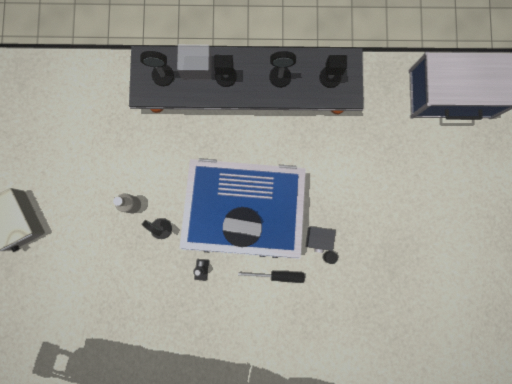

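The side view shows the unit with its dial near (220,193). The top view shows the dial near (242,227), with its slot roughly horizontal. I'll zoom in on both.

```bash
python3 - <<'E'
import cv2
a=cv2.imread("pics/top0.png")[140:300,110:350]; cv2.imwrite("pics/topz.png",cv2.resize(a,None,fx=3.3,fy=3.3,interpolation=cv2.INTER_CUBIC))
a=cv2.imread("pics/side0.png")[140:290,140:320]; cv2.imwrite("pics/sidez.png",cv2.resize(a,None,fx=4,fy=4,interpolation=cv2.INTER_CUBIC))
E
```

```text
(no output)
```

View pics/topz.png

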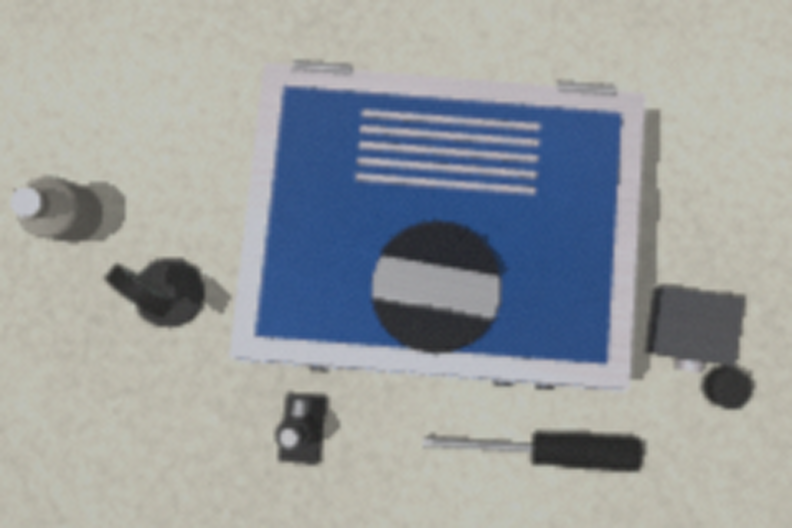

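View pics/sidez.png

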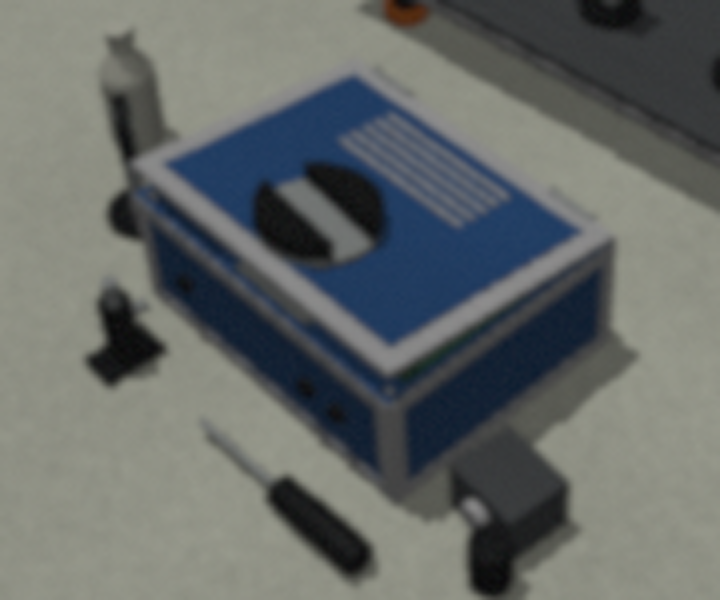

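```bash
cat > h.py <<'E'
from bench import r
import numpy as np, cv2
from scipy.optimize import least_squares
from scipy.spatial.transform import Rotation as Ro
I={n:r.camera_info(n) for n in("side","top")}
def proj(n,P):
    c=I[n];X=np.atleast_2d(P)@c["R"].T+c["t"];s=X[:,:2]/X[:,2:];s=s*(1+c["k1"]*(s**2).sum(1,keepdims=True))
    K=c["intrinsics"];return s*[K[0,0],K[1,1]]+[K[0,2],K[1,2]]
def cov(p,L): # hinge-frame points on cover -> world ; p=x,y,yaw,q
    x,y,yaw,q=p[:4];L=np.atleast_2d(L)
    U=Ro.from_euler('y',q).apply(L)+[.1,0,.1]
    return Ro.from_euler('z',yaw).apply(U)+[x,y,0]
def dial(p,cam,pts): # pts in slot frame: along, across, up from cover top
    pts=np.atleast_2d(pts);c,s=np.cos(cam),np.sin(cam)
    # along at cam0 = +y ; clockwise turn
    L=np.c_[pts[:,0]*s+pts[:,1]*c, pts[:,0]*c-pts[:,1]*s, pts[:,2]]+[-.145,0,.005]
    return cov(p,L)
E
cat > fit.py <<'E'
from h import *
Z=lambda a,f,o:(np.array(a,float)+.5)/f-.5+o
top=Z([(265,65),(643,95),(233,358),(630,387)],3.3,[110,140])
side=Z([(357,66),(613,240),(133,163),(388,374)],4,[140,140])
C=[(0,.13,.005),(0,-.13,.005),(-.2,.13,.005),(-.2,-.13,.005)]
# vents/dial slot floor corners, top: TL,TR,BL,BR of bright floor at dial edge
h=.0385
D=[(h,.015,.006),(-h,.015,.006),(h,-.015,.006),(-h,-.015,.006)]
dt=Z([(437,287)],3.3,[110,140])
def f(p):
    W=cov(p,C)
    return np.r_[(proj("top",W)-top).ravel(),(proj("side",W)-side).ravel(),
      (proj("top",dial(p,p[4],[[0,0,.018]]))-dt).ravel()]
s=least_squares(f,[.55,.05,0,.12,.1]);p=s.x
print(p.round(4));print(f(p).reshape(-1,2).round(2))
for n,im in(("top",cv2.imread("pics/top0.png")),("side",cv2.imread("pics/side0.png"))):
    im=cv2.resize(im,None,fx=4,fy=4,interpolation=cv2.INTER_CUBIC)
    def poly(W,c):
        q=((proj(n,W)+.5)*4-.5);cv2.polylines(im,[np.int32(q*8)],True,c,1,cv2.LINE_AA,3)
    W=cov(p,C);poly(W[[0,1,3,2]],(0,0,255))
    a=np.linspace(0,2*np.pi,60);poly(dial(p,.08,np.c_[.042*np.cos(a),.042*np.sin(a),a*0+.02]),(0,255,0))
    for e in (.015,-.015):
        poly(dial(p,.08,[[.039,e,.006],[-.039,e,.006]]),(0,255,255)); poly(dial(p,.08,[[.039,e,.02],[-.039,e,.02]]),(255,0,255))
    u,v=proj(n,dial(p,0,[[0,0,0]]))[0]*4
    u,v=int(u),int(v);cv2.imwrite(f"pics/fit_{n}.png",im[max(v-300,0):v+300,max(u-350,0):u+350])
print("slot floor",dial(p,0,[0,0,.006]).round(4),"shut",dial([*p[:3],0],0,[0,0,.006]).round(4))
E
python3 fit.py
```

```text
[ 0.545   0.121  -0.0708  0.1251  0.1   ]
[[-0.24  0.06]
 [ 0.67 -0.11]
 [-1.19  0.57]
 [ 0.21  1.21]
 [ 0.1  -1.52]
 [ 1.19 -0.57]
 [-0.1   0.03]
 [ 0.85  0.19]
 [-0.16  0.  ]]
slot floor [[0.5026 0.124  0.129 ]] shut [[0.5001 0.1242 0.111 ]]
```

View pics/fit_top.png

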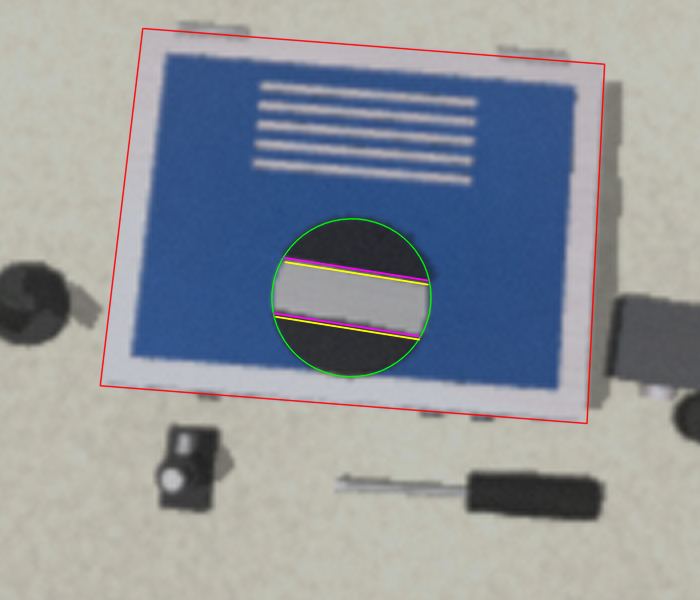

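View pics/fit_side.png

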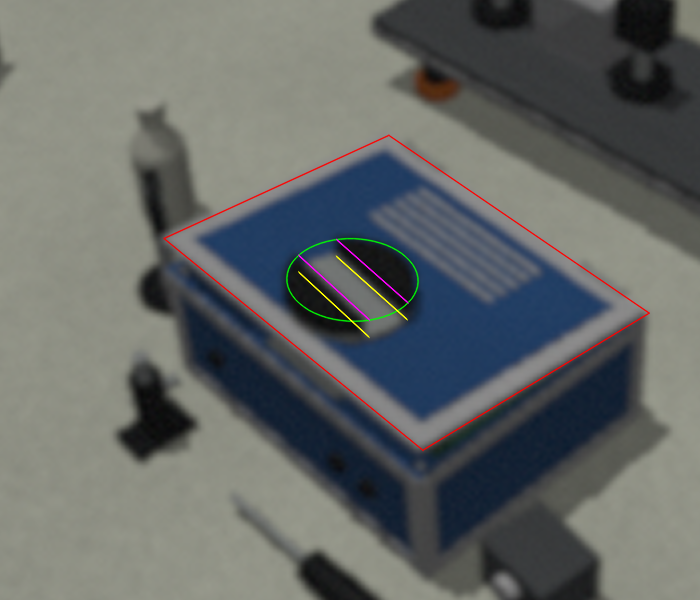

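```bash
cat > go.py <<'E'
import sys
from h import *
# usage: go.py x y z yawdir_deg(clockwise from +y)
x,y,z,a=map(float,sys.argv[1:5])
s=r.read_state();R=Ro.from_quat(s["eef_rot"]);M=R.as_matrix()
print("t",round(s["time"],2),"pos",np.round(s["ee_pos"],4),"x",M[:,0].round(3),"y",M[:,1].round(3),"F",np.round(s["ft_force"],2),"T",np.round(s["torque"],3),"w",round(s["width"],4),"q",np.round(s["joint_positions"],2))
d=M.T@(np.array([x,y,z])-s["ee_pos"])*100
cw=np.degrees(np.arctan2(M[0,1],M[1,1]))
print("slide cm",d.round(2),"cw now",round(cw,2),"roll",round((a-cw+90)%180-90,2))
E
python3 go.py .502 .124 .20 8.6
```

```text
t 0.1 pos [0.1575 0.6045 0.2218] x [-0.    -0.001 -1.   ] y [ 0.252  0.968 -0.001] F [ 0.03  0.77 -0.28] T [-0.011  0.021 -0.036] w 0.0866 q [-1.34  0.33 -0.06  1.46  0.02  1.35 -0.09]
slide cm [  2.24 -37.81  45.45] cw now 14.6 roll -6.0
```

```bash
python3 -m jog '[{"slide":[0,-2.5,3],"roll":-1},{"slide":[0,-5,6],"roll":-2},{"slide":[0,-7.5,9],"roll":-3},{"slide":[0,-10,12],"roll":-4},{"slide":[0,-12.5,15],"roll":-6}]' 0.54 20; python3 go.py .502 .124 .20 8.6
```

```text
time: 0.52
ee_pos: [0.2718, 0.4439, 0.2217]
eef_rot: [0.052, 0.705, -0.053, 0.705]
ft_force: [1.1, -0.6, 0.9]
width: 0.0614
t 0.52 pos [0.2718 0.4439 0.2217] x [-0.001 -0.002 -1.   ] y [ 0.149  0.989 -0.002] F [ 1.07 -0.64  0.9 ] T [ 0.022 -0.071 -0.026] w 0.0614 q [-1.12  0.1   0.02  1.74 -0.    1.3   0.31]
slide cm [  2.2  -28.2   27.52] cw now 8.56 roll 0.04
```

```bash
python3 -m jog '[{"slide":[0,-2.8,2.75],"roll":0},{"slide":[0,-5.6,5.5],"roll":0},{"slide":[0,-8.5,8.2],"roll":0},{"slide":[0,-11.3,11],"roll":0},{"slide":[0,-14.1,13.7],"roll":0}]'; python3 go.py .502 .124 .20 8.6
```

```text
time: 0.93
ee_pos: [0.387, 0.282, 0.2217]
eef_rot: [0.052, 0.705, -0.053, 0.705]
ft_force: [0.7, 0.4, -0.4]
width: 0.0406
t 0.93 pos [0.387  0.282  0.2217] x [-0.001 -0.002 -1.   ] y [ 0.149  0.989 -0.002] F [ 0.66  0.35 -0.36] T [ 0.078 -0.066  0.021] w 0.0406 q [-0.92  0.    0.19  1.84  0.    1.3   0.7 ]
slide cm [  2.19 -13.91  13.73] cw now 8.57 roll 0.03
```

```bash
python3 -m jog '[{"slide":[0.4,-2.8,2.8],"roll":0},{"slide":[0.8,-5.6,5.6],"roll":0},{"slide":[1.2,-8.4,8.2],"roll":0},{"slide":[1.6,-11.2,11],"roll":0},{"slide":[2.2,-13.9,13.7],"roll":0}]'; python3 go.py .5026 .124 .16 8.6
python3 - <<'E'
from h import *
for n in("top","side"):
    cv2.imwrite(f"pics/{n}1.png",cv2.resize(r.camera(n)[130:300,130:330],None,fx=3.5,fy=3.5,interpolation=cv2.INTER_CUBIC)[:,:,::-1])
E
```

```text
time: 1.35
ee_pos: [0.5026, 0.1221, 0.2]
eef_rot: [0.052, 0.705, -0.053, 0.705]
ft_force: [0.1, 0.8, -0.7]
width: 0.04
t 1.35 pos [0.5026 0.1221 0.2   ] x [-0.    -0.001 -1.   ] y [ 0.149  0.989 -0.001] F [ 0.08  0.78 -0.65] T [ 0.075 -0.015  0.068] w 0.04 q [-0.7   0.1   0.4   1.79 -0.04  1.25  1.13]
slide cm [ 4.    0.19 -0.03] cw now 8.58 roll 0.02
```

View pics/side1.png

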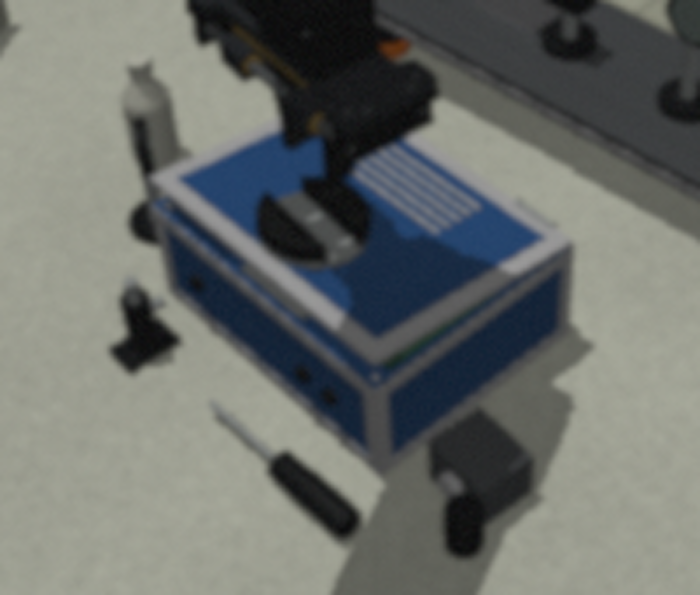

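View pics/top1.png

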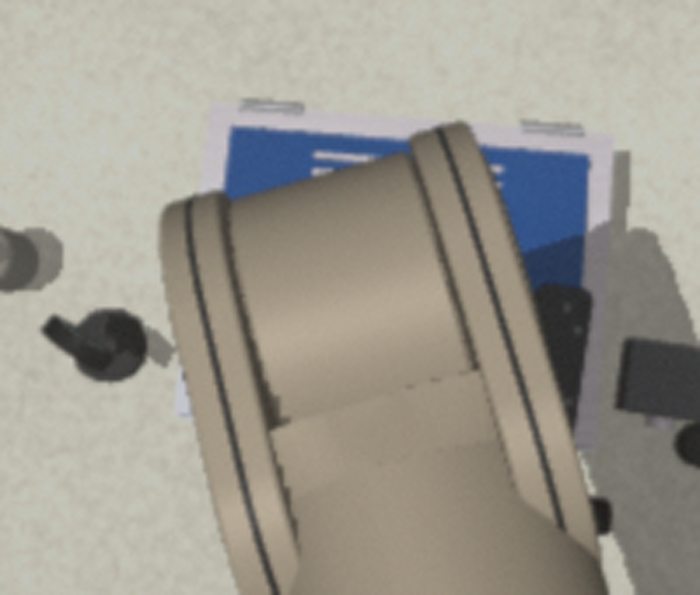

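The side view shows the fingers (around (340,150)) above the dial (315,220). The top view is blocked by the arm. The bystanders haven't moved. Descending into the slot.

```bash
python3 -m jog '[{"slide":[1.6,0.1,0],"roll":0},{"slide":[3.2,0.2,0],"roll":0},{"slide":[5,0.2,0],"roll":0},{"slide":[6,0.2,0],"roll":0},{"slide":[6.5,0.2,0],"roll":0}]'; python3 go.py .5001 .1242 .111 8.6
python3 - <<'E'
from h import *
for n in("side",):
    cv2.imwrite(f"pics/{n}2.png",cv2.resize(r.camera(n)[130:270,130:310],None,fx=4.2,fy=4.2,interpolation=cv2.INTER_CUBIC)[:,:,::-1])
E
```

```text
time: 1.87
ee_pos: [0.5032, 0.1192, 0.1324]
eef_rot: [0.054, 0.706, -0.058, 0.704]
ft_force: [0.4, -0.0, 0.4]
width: 0.04
t 1.87 pos [0.5032 0.1192 0.1324] x [-0.003 -0.005 -1.   ] y [ 0.157  0.988 -0.006] F [ 0.4  -0.04  0.36] T [ 0.009 -0.014 -0.   ] w 0.04 q [-0.68  0.17  0.4   1.87 -0.07  1.12  1.15]
slide cm [ 2.14  0.46 -0.38] cw now 9.04 roll -0.44
```

View pics/side2.png

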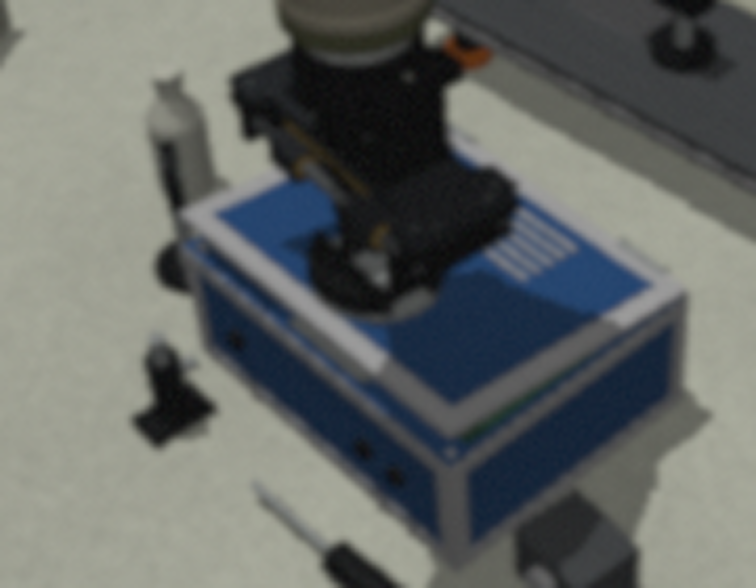

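```bash
python3 -m jog '[{"slide":[0.3,0.4,-0.1],"roll":0},{"slide":[0.9,0.45,-0.2],"roll":0},{"slide":[1.5,0.45,-0.4],"roll":0},{"slide":[2.0,0.45,-0.4],"roll":0},{"slide":[2.1,0.45,-0.4],"roll":0}]'; python3 go.py .5001 .1242 .111 8.6

```

```text
time: 2.33
ee_pos: [0.5001, 0.1249, 0.1114]
eef_rot: [0.054, 0.706, -0.057, 0.704]
ft_force: [-2.9, 0.7, 9.5]
width: 0.0403
t 2.33 pos [0.5001 0.1249 0.1114] x [-0.002 -0.004 -1.   ] y [ 0.157  0.988 -0.005] F [-2.88  0.66  9.46] T [0.484 0.566 0.04 ] w 0.0403 q [-0.69  0.19  0.39  1.9  -0.08  1.07  1.15]
slide cm [ 0.04 -0.07  0.01] cw now 9.02 roll -0.42
```

```bash
python3 -m jog '[{"slide":[0.1,0,0],"roll":0},{"slide":[0.2,-0.05,0],"roll":0},{"slide":[0.2,-0.05,0],"roll":0}]'; python3 go.py .5001 .1242 .111 8.6
python3 - <<'E'
from h import *
for n in("side",):
    cv2.imwrite(f"pics/{n}3.png",cv2.resize(r.camera(n)[130:270,130:310],None,fx=4.2,fy=4.2,interpolation=cv2.INTER_CUBIC)[:,:,::-1])
E
```

```text
time: 2.58
ee_pos: [0.5002, 0.1249, 0.1112]
eef_rot: [0.055, 0.706, -0.057, 0.704]
ft_force: [-7.9, -1.6, 20.7]
width: 0.0401
t 2.58 pos [0.5002 0.1249 0.1112] x [-0.002 -0.003 -1.   ] y [ 0.157  0.988 -0.003] F [-7.91 -1.63 20.67] T [0.032 1.893 0.051] w 0.0401 q [-0.69  0.19  0.39  1.9  -0.08  1.07  1.15]
slide cm [ 0.02 -0.07  0.  ] cw now 9.01 roll -0.41
```

View pics/side3.png

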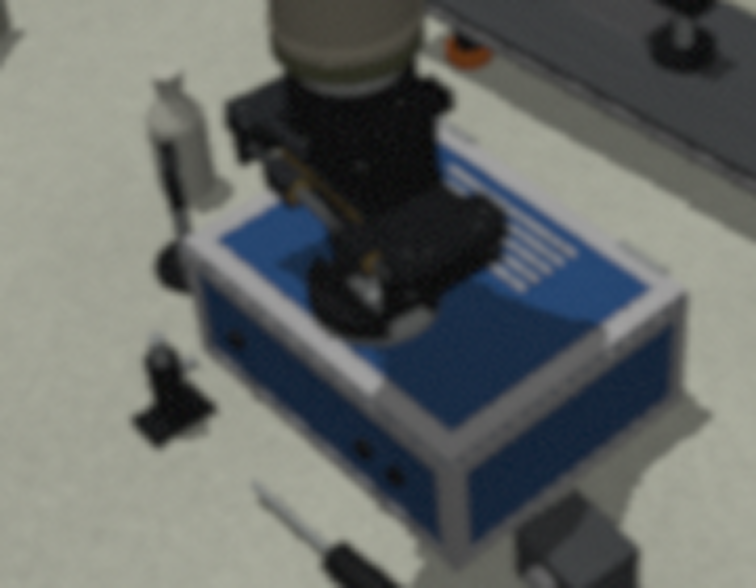

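The cover is shut: the gap line is gone, TCP is at 0.111 m and the force is about 20 N. Now turning while pressing.

```bash
python3 -m jog '[{"slide":[0.2,-0.05,0],"roll":5},{"slide":[0.2,-0.05,0],"roll":10},{"slide":[0.2,-0.05,0],"roll":15},{"slide":[0.2,-0.05,0],"roll":20},{"slide":[0.2,-0.05,0],"roll":25}]'; python3 go.py .5001 .1242 .111 86

```

```text
time: 3.05
ee_pos: [0.5, 0.1256, 0.1112]
eef_rot: [0.208, 0.677, -0.208, 0.675]
ft_force: [-10.0, 1.5, 23.0]
width: 0.0398
t 3.05 pos [0.5    0.1256 0.1112] x [-0.002 -0.    -1.   ] y [ 0.562  0.827 -0.001] F [-10.03   1.54  23.04] T [0.393 2.342 0.124] w 0.0398 q [-0.73  0.19  0.44  1.9  -0.09  1.07  0.72]
slide cm [ 0.02 -0.11  0.09] cw now 34.22 roll 51.78
```

```bash
python3 -m jog '[{"slide":[0.15,-0.1,0.05],"roll":6},{"slide":[0.15,-0.1,0.05],"roll":12},{"slide":[0.15,-0.1,0.05],"roll":18},{"slide":[0.15,-0.1,0.05],"roll":24},{"slide":[0.15,-0.1,0.05],"roll":30}]'; python3 go.py .5001 .1242 .111 86

```

```text
time: 3.47
ee_pos: [0.5001, 0.1265, 0.1113]
eef_rot: [0.378, 0.599, -0.376, 0.597]
ft_force: [-4.7, 4.3, 15.8]
width: 0.04
t 3.47 pos [0.5001 0.1265 0.1113] x [-0.001  0.003 -1.   ] y [0.902 0.432 0.   ] F [-4.73  4.29 15.79] T [1.087 1.246 0.104] w 0.04 q [-0.78  0.2   0.49  1.91 -0.11  1.07  0.21]
slide cm [ 0.02 -0.1   0.2 ] cw now 64.43 roll 21.57
```

```bash
python3 -m jog '[{"slide":[0.15,-0.1,0.15],"roll":6},{"slide":[0.15,-0.1,0.2],"roll":12},{"slide":[0.15,-0.1,0.2],"roll":18},{"slide":[0.15,-0.1,0.2],"roll":24},{"slide":[0.15,-0.1,0.2],"roll":28}]'; python3 go.py .5001 .1242 .111 94

```

```text
time: 3.88
ee_pos: [0.5008, 0.1263, 0.1113]
eef_rot: [0.513, 0.49, -0.51, 0.487]
ft_force: [-1.9, 5.3, 14.8]
width: 0.0401
t 3.88 pos [0.5008 0.1263 0.1113] x [ 0.001  0.006 -1.   ] y [ 0.999 -0.047  0.   ] F [-1.86  5.34 14.81] T [1.121 0.718 0.106] w 0.0401 q [-0.83  0.2   0.55  1.91 -0.13  1.06 -0.27]
slide cm [ 0.03 -0.06  0.21] cw now 92.68 roll 1.32
```

```bash
python3 -m jog '[{"slide":[0.2,-0.05,0.2],"roll":3},{"slide":[0.2,-0.05,0.2],"roll":6},{"slide":[0.2,-0.05,0.2],"roll":8}]'; python3 go.py .5001 .1242 .111 94

```

```text
time: 4.13
ee_pos: [0.5015, 0.1255, 0.1113]
eef_rot: [0.548, 0.452, -0.542, 0.449]
ft_force: [-1.6, 0.5, 16.6]
width: 0.0398
t 4.13 pos [0.5015 0.1255 0.1113] x [ 0.003  0.008 -1.   ] y [ 0.982 -0.187  0.002] F [-1.62  0.46 16.56] T [0.059 0.622 0.206] w 0.0398 q [-0.84  0.2   0.57  1.91 -0.13  1.06 -0.4 ]
slide cm [ 0.02 -0.11  0.15] cw now 100.79 roll -6.79
```

Torque is starting to rise (0.2 N m), so I'll push a little further to confirm the stop.

```bash
python3 -m jog '[{"slide":[0.2,-0.05,0.1],"roll":3},{"slide":[0.2,-0.05,0.1],"roll":5},{"slide":[0.2,-0.05,0.1],"roll":6}]'; python3 go.py .5001 .1242 .111 94

```

```text
time: 4.38
ee_pos: [0.502, 0.1258, 0.1112]
eef_rot: [0.571, 0.424, -0.563, 0.421]
ft_force: [-2.6, -0.0, 18.8]
width: 0.0403
t 4.38 pos [0.502  0.1258 0.1112] x [ 0.006  0.01  -1.   ] y [ 0.958 -0.286  0.003] F [-2.58 -0.05 18.77] T [-0.18   0.874  3.007] w 0.0403 q [-0.85  0.2   0.58  1.91 -0.13  1.06 -0.5 ]
slide cm [ 0.02 -0.13  0.21] cw now 106.61 roll -12.61
```

Torque jumped to 3.0 N m at 106.6°, so the fastener is on its stop. I'll turn back through the free play to unload the cheeks, then lift straight up.

```bash
python3 -m jog '[{"slide":[0.1,-0.1,0.1],"roll":-5},{"slide":[0.1,-0.1,0.1],"roll":-10},{"slide":[0.1,-0.1,0.1],"roll":-12}]'; python3 go.py .5001 .1242 .111 94;
```

```text
time: 4.63
ee_pos: [0.5016, 0.1261, 0.1114]
eef_rot: [0.523, 0.482, -0.513, 0.48]
ft_force: [-0.5, 1.3, 8.7]
width: 0.04
t 4.63 pos [0.5016 0.1261 0.1114] x [ 0.008  0.012 -1.   ] y [ 0.997 -0.075  0.008] F [-0.45  1.33  8.68] T [ 0.367  0.352 -0.026] w 0.04 q [-0.83  0.19  0.56  1.91 -0.13  1.05 -0.3 ]
slide cm [ 0.04 -0.14  0.2 ] cw now 94.3 roll -0.3
```

```bash
python3 -m jog '[{"slide":[-0.5,0,0],"roll":0},{"slide":[-1.2,0,0],"roll":0},{"slide":[-2.5,0,0],"roll":0},{"slide":[-5,0,0],"roll":0},{"slide":[-9,0,0],"roll":0}]'; python3 go.py .5001 .1242 .111 94;
```

```text
time: 5.05
ee_pos: [0.4987, 0.1242, 0.1999]
eef_rot: [0.522, 0.482, -0.516, 0.479]
ft_force: [1.0, 0.5, 1.4]
width: 0.0399
t 5.05 pos [0.4987 0.1242 0.1999] x [ 0.003  0.008 -1.   ] y [ 0.997 -0.076  0.002] F [1.05 0.53 1.37] T [-0.063  0.053  0.057] w 0.0399 q [-0.86  0.09  0.57  1.81 -0.06  1.25 -0.35]
slide cm [8.89 0.11 0.07] cw now 94.38 roll -0.38
```

```bash
python3 -m jog '[{"slide":[-2,0,-3],"roll":0},{"slide":[-3,0,-7],"roll":0},{"slide":[-3,0,-11],"roll":0},{"slide":[-3,0,-15],"roll":0},{"slide":[-3,0,-19],"roll":0}]'; python3 -m jog '[{"slide":[0,0,-3],"roll":0},{"slide":[0,0,-6],"roll":0},{"slide":[0,0,-9],"roll":0},{"slide":[0,0,-9],"roll":0},{"slide":[0,0,-9],"roll":0}]'
python3 - <<'E'
from h import *
for n in("top","side"):
    im=r.camera(n);cv2.imwrite(f"pics/{n}4f.png",im[:,:,::-1])
    cv2.imwrite(f"pics/{n}4.png",cv2.resize(im[140:300,110:340],None,fx=3.4,fy=3.4,interpolation=cv2.INTER_CUBIC)[:,:,::-1])
E
```

```text
time: 5.47
ee_pos: [0.5128, 0.3151, 0.2321]
eef_rot: [0.522, 0.482, -0.516, 0.479]
ft_force: [0.5, -0.3, -0.2]
width: 0.0403
time: 5.88
ee_pos: [0.5189, 0.4064, 0.2322]
eef_rot: [0.521, 0.482, -0.516, 0.479]
ft_force: [0.2, -0.2, -0.8]
width: 0.0396
```

View pics/side4.png

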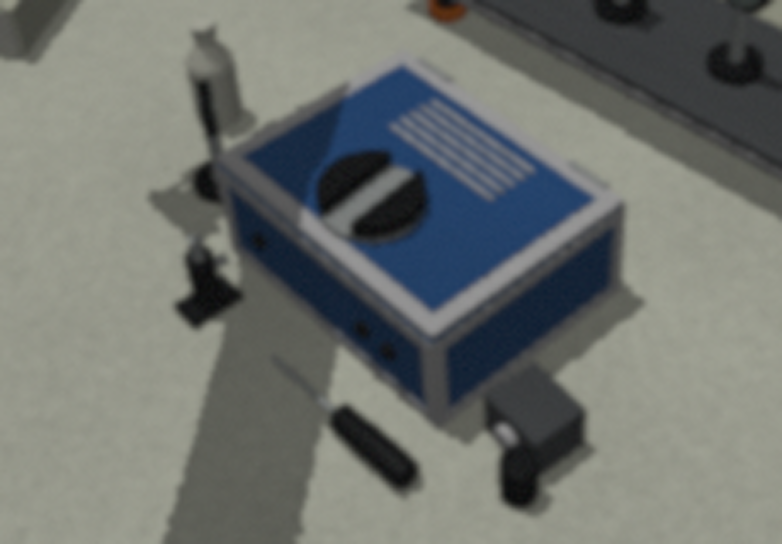

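View pics/top4.png

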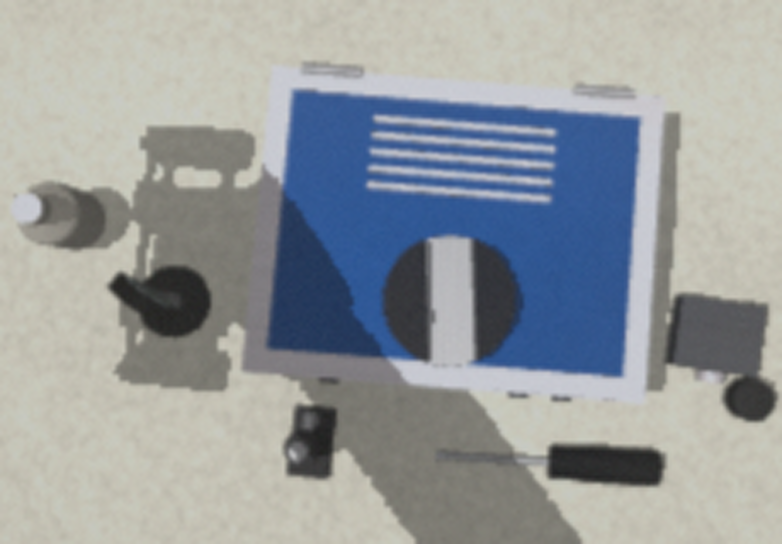

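The side and top views show the cover down and the slot near the unit's x, but it may be a few degrees short. Measuring it.

```bash
python3 - <<'E'
from h import *
p=[.545,.121,-.0708,.02]
im0=cv2.imread("pics/top4f.png")
outs=[]
for cam in (1.571,1.48):
    im=cv2.resize(im0[190:270,200:290],None,fx=4.3,fy=4.3*1,interpolation=cv2.INTER_CUBIC)
    im=cv2.resize(im0[190:260,205:285],(390,341),interpolation=cv2.INTER_CUBIC);k=390/80
    def poly(W,c):
        q=((proj("top",W)-[205,190]+.5)*k-.5);cv2.polylines(im,[np.int32(q*8)],True,c,1,cv2.LINE_AA,3)
    a=np.linspace(0,2*np.pi,60);poly(dial(p,0,np.c_[.042*np.cos(a),.042*np.sin(a),a*0+.02]),(0,255,0))
    for e in(.015,-.015):
        poly(dial(p,cam,[[.039,e,.006],[-.039,e,.006]]),(0,255,255));poly(dial(p,cam,[[.039,e,.02],[-.039,e,.02]]),(255,0,255))
    outs.append(im)
cv2.imwrite("pics/cmp.png",np.hstack(outs))
# measured slot angle: back-project bright/dark edges at cheek-top
g=cv2.cvtColor(im0,cv2.COLOR_BGR2GRAY).astype(float)
c=proj("top",dial(p,0,[[0,0,.013]]))[0];print("centre px",c.round(1))
L=[];Rr=[]
for v in range(int(c[1])-13,int(c[1])+14):
    row=g[v,int(c[0])-15:int(c[0])+16];t=(row.max()+row.min())/2;d=np.where(row>t)[0]
    m=[i for i in d if 5<i<26];i,j=m[0],m[-1]
    l=i-1+(t-row[i-1])/(row[i]-row[i-1]);q=j+(row[j]-t)/(row[j]-row[j+1]);o=int(c[0])-15
    L.append((o+l,v));Rr.append((o+q,v))
for E in(L,Rr):
    E=np.array(E);k=np.polyfit(E[:,1],E[:,0],1);print("edge slope dx/dv",k.round(4), "resid",np.std(E[:,0]-np.polyval(k,E[:,1])).round(2))
for cam in(1.4,1.45,1.5,1.571):
    o=[]
    for e,zz in((.015,.02),(.015,.006),(-.015,.02),(-.015,.006)):
        w=proj("top",dial(p,cam,[[.03,e,zz],[-.03,e,zz]]));dd=w[1]-w[0];o.append(round(dd[0]/dd[1],4))
    print(cam,o)
E
```

```text
centre px [242.  228.5]
edge slope dx/dv [1.400000e-02 2.330267e+02] resid 0.27
edge slope dx/dv [2.660000e-02 2.426916e+02] resid 0.07
1.4 [np.float64(0.0919), np.float64(0.0919), np.float64(0.0876), np.float64(0.0876)]
1.45 [np.float64(0.0418), np.float64(0.0418), np.float64(0.0375), np.float64(0.0375)]
1.5 [np.float64(-0.0081), np.float64(-0.0081), np.float64(-0.0124), np.float64(-0.0123)]
1.571 [np.float64(-0.079), np.float64(-0.079), np.float64(-0.0834), np.float64(-0.0833)]
```

View pics/cmp.png

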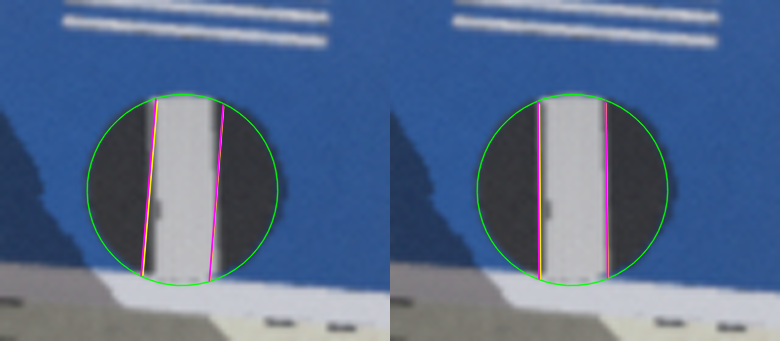

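The fastener reads about 1.47 rad, roughly 6° short of the stop. Reversing while still pressed dragged it back by friction. I'll go back in, press and turn to the stop again, then take the tips off the floor before unwinding.

```bash
python3 go.py .5005 .1242 .20 89;
```

```text
t 5.98 pos [0.5201 0.4037 0.233 ] x [ 0.003  0.008 -1.   ] y [ 0.997 -0.08   0.002] F [ 0.13 -0.81  0.42] T [-0.146 -0.029  0.027] w 0.0401 q [-1.04  0.41  0.43  1.38 -0.18  1.38 -0.69]
slide cm [ 3.08  0.26 28.04] cw now 94.57 roll -5.57
```

```bash
python3 -m jog '[{"slide":[0,0,4],"roll":-1},{"slide":[0,0,8],"roll":-2},{"slide":[0,0.1,12],"roll":-3},{"slide":[0,0.1,16],"roll":-4},{"slide":[0,0.2,20],"roll":-5.6}]'; python3 -m jog '[{"slide":[0.5,0,3],"roll":0},{"slide":[1.5,0,6],"roll":0},{"slide":[3,0,8],"roll":0},{"slide":[3,0,8],"roll":0},{"slide":[3,0,8],"roll":0}]';python3 go.py .5005 .1242 .12 89
```

```text
time: 6.4
ee_pos: [0.5056, 0.2007, 0.2317]
eef_rot: [0.499, 0.505, -0.493, 0.503]
ft_force: [0.3, -0.6, 0.2]
width: 0.04
time: 6.82
ee_pos: [0.5065, 0.1186, 0.201]
eef_rot: [0.5, 0.504, -0.494, 0.501]
ft_force: [-0.1, 1.2, 0.2]
width: 0.04
t 6.82 pos [0.5065 0.1186 0.201 ] x [ 0.002  0.009 -1.   ] y [1.    0.012 0.002] F [-0.1   1.19  0.18] T [-0.108  0.089  0.041] w 0.04 q [-0.83  0.11  0.56  1.8  -0.07  1.25 -0.24]
slide cm [ 8.1  -0.61 -0.49] cw now 89.34 roll -0.34
```

```bash
python3 -m jog '[{"slide":[1,-0.6,-0.5],"roll":0},{"slide":[3,-0.6,-0.5],"roll":0},{"slide":[5,-0.6,-0.5],"roll":0},{"slide":[5,-0.6,-0.5],"roll":0}]';python3 go.py .5005 .1242 .118 89
```

```text
time: 7.15
ee_pos: [0.4986, 0.1244, 0.1485]
eef_rot: [0.498, 0.505, -0.495, 0.501]
ft_force: [-1.0, -0.4, -0.8]
width: 0.0401
t 7.15 pos [0.4986 0.1244 0.1485] x [-0.001  0.007 -1.   ] y [ 1.     0.013 -0.001] F [-1.   -0.37 -0.77] T [-0.127  0.119 -0.009] w 0.0401 q [-0.83  0.15  0.55  1.87 -0.09  1.14 -0.23]
slide cm [3.05 0.19 0.05] cw now 89.28 roll -0.28
```

```bash
python3 -m jog '[{"slide":[1.2,0.15,0.05],"roll":0},{"slide":[2.4,0.15,0.05],"roll":0},{"slide":[3.4,0.15,0.05],"roll":0},{"slide":[3.9,0.15,0.05],"roll":0},{"slide":[3.9,0.15,0.05],"roll":0}]';python3 go.py .5005 .1242 .111 89
```

```text
time: 7.57
ee_pos: [0.5003, 0.1249, 0.1114]
eef_rot: [0.499, 0.506, -0.495, 0.501]
ft_force: [-5.8, -0.3, 10.5]
width: 0.0402
t 7.57 pos [0.5003 0.1249 0.1114] x [-0.002  0.009 -1.   ] y [ 1.     0.013 -0.002] F [-5.84 -0.32 10.48] T [-0.186  1.462  0.028] w 0.0402 q [-0.82  0.2   0.55  1.91 -0.13  1.07 -0.21]
slide cm [0.04 0.02 0.07] cw now 89.27 roll -0.27
```

Cover pressed shut at 10 N. Turning to the stop.

```bash
python3 -m jog '[{"slide":[0.12,0,0.1],"roll":5},{"slide":[0.12,0,0.1],"roll":9},{"slide":[0.12,0,0.1],"roll":13},{"slide":[0.12,0,0.1],"roll":16}]';python3 go.py .5005 .1242 .111 94; python3 -m jog '[{"slide":[0.1,-0.05,0.1],"roll":2}]';python3 go.py .5005 .1242 .111 94
```

```text
time: 7.9
ee_pos: [0.5015, 0.1257, 0.1119]
eef_rot: [0.565, 0.432, -0.56, 0.426]
ft_force: [1.6, 3.8, 3.1]
width: 0.0403
t 7.9 pos [0.5015 0.1257 0.1119] x [ 0.001  0.011 -1.   ] y [ 0.964 -0.264 -0.002] F [1.65 3.77 3.09] T [ 0.659 -0.216  2.095] w 0.0403 q [-0.85  0.2   0.58  1.91 -0.14  1.06 -0.48]
slide cm [ 0.08 -0.05  0.18] cw now 105.33 roll -11.33
time: 7.98
ee_pos: [0.5015, 0.126, 0.1122]
eef_rot: [0.572, 0.422, -0.566, 0.417]
ft_force: [-0.2, -4.2, 3.1]
width: 0.04
t 7.98 pos [0.5015 0.126  0.1122] x [ 0.003  0.011 -1.   ] y [ 0.955 -0.296 -0.   ] F [-0.15 -4.24  3.11] T [-0.867  0.138  3.5  ] w 0.04 q [-0.85  0.2   0.58  1.91 -0.14  1.06 -0.51]
slide cm [ 0.11 -0.04  0.2 ] cw now 107.2 roll -13.2
```

```bash
python3 -m jog '[{"slide":[-0.4,0,0],"roll":0},{"slide":[-0.8,0,0],"roll":0},{"slide":[-0.8,0,0],"roll":0}]';python3 go.py .5005 .1242 .111 94
```

```text
time: 8.23
ee_pos: [0.5001, 0.1259, 0.1173]
eef_rot: [0.57, 0.423, -0.566, 0.419]
ft_force: [12.4, 2.6, -37.0]
width: 0.04
t 8.23 pos [0.5001 0.1259 0.1173] x [ 0.001  0.008 -1.   ] y [ 0.957 -0.291 -0.001] F [ 12.36   2.57 -37.  ] T [ 0.531 -2.633  2.06 ] w 0.04 q [-0.86  0.19  0.58  1.91 -0.13  1.08 -0.52]
slide cm [0.63 0.09 0.16] cw now 106.93 roll -12.93
```

```bash
python3 -m jog '[{"slide":[0,0,0],"roll":-2},{"slide":[0,0,0],"roll":-3}]';python3 go.py .5005 .1242 .111 94
```

```text
time: 8.4
ee_pos: [0.5001, 0.1259, 0.1168]
eef_rot: [0.558, 0.438, -0.555, 0.435]
ft_force: [5.3, 0.7, -12.4]
width: 0.0395
t 8.4 pos [0.5001 0.1259 0.1168] x [ 0.001  0.006 -1.   ] y [ 0.971 -0.237 -0.001] F [  5.31   0.66 -12.36] T [ 0.064 -0.835  0.411] w 0.0395 q [-0.85  0.19  0.58  1.91 -0.12  1.07 -0.46]
slide cm [0.58 0.08 0.16] cw now 103.72 roll -9.72
```

```bash
python3 -m jog '[{"slide":[-0.05,0,0],"roll":-1.5},{"slide":[-0.05,0,0],"roll":-2}]';python3 go.py .5005 .1242 .111 94
```

```text
time: 8.57
ee_pos: [0.5001, 0.1261, 0.1178]
eef_rot: [0.55, 0.448, -0.546, 0.445]
ft_force: [-0.4, -0.9, 0.0]
width: 0.0401
t 8.57 pos [0.5001 0.1261 0.1178] x [ 0.001  0.006 -1.   ] y [ 0.979 -0.202 -0.001] F [-0.39 -0.88  0.02] T [-0.094  0.023  0.001] w 0.0401 q [-0.85  0.19  0.57  1.91 -0.12  1.08 -0.43]
slide cm [0.68 0.07 0.18] cw now 101.63 roll -7.63
```

The tips are free of the slot walls and floor, with force and torque near zero. Unwinding in free air inside the slot, then lifting out.

```bash
python3 -m jog '[{"slide":[-0.1,0,0.1],"roll":-4},{"slide":[-0.2,0,0.1],"roll":-6},{"slide":[-1,0,0.1],"roll":-6},{"slide":[-3,0,0],"roll":-6},{"slide":[-7,0,0],"roll":-6}]';python3 go.py .5005 .1242 .111 94; python3 -m jog '[{"slide":[-2,0,-3],"roll":0},{"slide":[-3,0,-7],"roll":0},{"slide":[-4,0,-11],"roll":0},{"slide":[-4,0,-15],"roll":0},{"slide":[-4,0,-19],"roll":0}]'; python3 -m jog '[{"slide":[0,0,-4],"roll":0},{"slide":[0,0,-8],"roll":0},{"slide":[0,0,-9],"roll":0},{"slide":[0,0,-9],"roll":0},{"slide":[0,0,-9],"roll":0}]'
python3 - <<'E'
from h import *
p=[.545,.121,-.0708,.02]
for n in("top","side"):
    im=r.camera(n)[:,:,::-1].copy();cv2.imwrite(f"pics/{n}5f.png",im)
    cv2.imwrite(f"pics/{n}5.png",cv2.resize(im[140:300,110:340],None,fx=3.4,fy=3.4,interpolation=cv2.INTER_CUBIC))
im0=cv2.imread("pics/top5f.png");g=cv2.cvtColor(im0,cv2.COLOR_BGR2GRAY).astype(float)
c=proj("top",dial(p,0,[[0,0,.013]]))[0]
L=[];Rr=[]
for v in range(int(c[1])-13,int(c[1])+14):
    row=g[v,int(c[0])-15:int(c[0])+16];t=(row.max()+row.min())/2;d=np.where(row>t)[0]
    m=[i for i in d if 5<i<26];i,j=m[0],m[-1];o=int(c[0])-15
    L.append((o+i-1+(t-row[i-1])/(row[i]-row[i-1]),v));Rr.append((o+j+(row[j]-t)/(row[j]-row[j+1]),v))
for E in(L,Rr):
    E=np.array(E);k=np.polyfit(E[:,1],E[:,0],1);print("slope",k.round(4),np.std(E[:,0]-np.polyval(k,E[:,1])).round(2))
E
```

```text
time: 8.98
ee_pos: [0.498, 0.1252, 0.1863]
eef_rot: [-0.524, -0.476, 0.525, -0.472]
ft_force: [0.6, 1.0, -0.0]
width: 0.0403
t 8.98 pos [0.498  0.1252 0.1863] x [-0.005  0.004 -1.   ] y [ 0.995 -0.1   -0.005] F [ 0.57  0.96 -0.04] T [-0.072  0.051  0.016] w 0.0403 q [-0.86  0.11  0.57  1.83 -0.07  1.23 -0.37]
slide cm [7.52 0.3  0.1 ] cw now 95.73 roll -1.73
time: 9.4
ee_pos: [0.5174, 0.3164, 0.229]
eef_rot: [0.525, 0.476, -0.524, 0.472]
ft_force: [1.2, 0.8, 0.2]
width: 0.0399
time: 9.82
ee_pos: [0.5265, 0.4062, 0.2299]
eef_rot: [0.525, 0.476, -0.524, 0.472]
ft_force: [1.1, 0.3, -0.2]
width: 0.0399
slope [-7.770000e-02  2.540176e+02] 0.23
slope [-8.480000e-02  2.680905e+02] 0.06
```

View pics/side5.png

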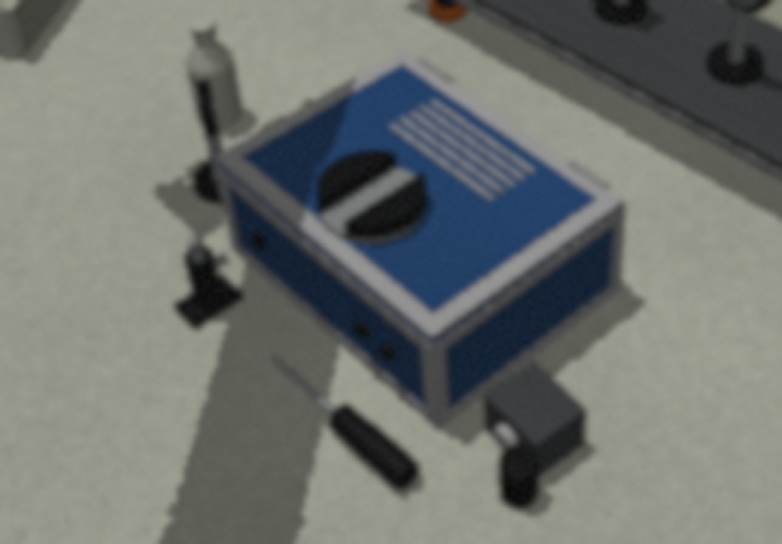

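View pics/top5.png

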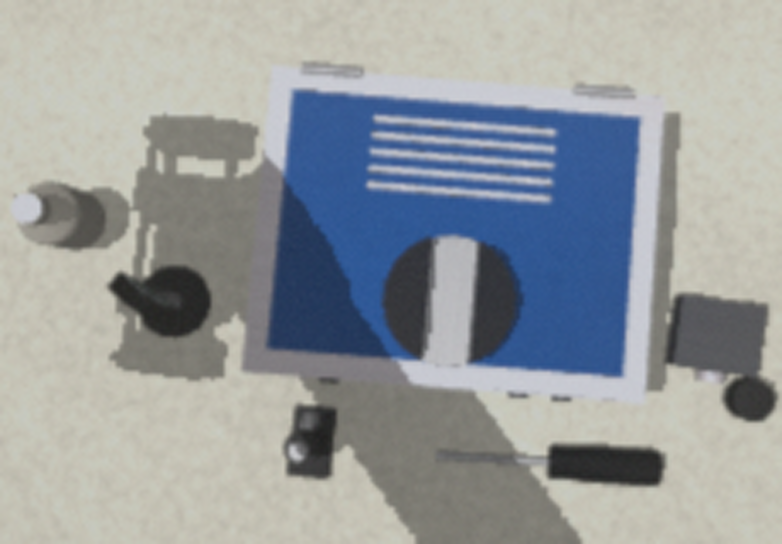

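The slot edge slopes are now −0.078 and −0.085. The stop at 1.571 rad predicts −0.079 and −0.083, so the fastener is on its stop. The cover is held down with only the small resting gap, and everything around the unit is where it was.

```bash
python3 -c "
from bench import r
print(r.close_job())"
```

```text
the job is handed in; nothing more can be done
None
```

The cover is locked shut and the job is handed in, at about 10 s on the robot's clock. I set the fingertips in the slot, pressed the cover down onto its rigid stop, and turned the fastener clockwise until the torque jumped to about 3 N m.

- **First turn fell short:** after that turn the top camera read the fastener at about 1.47 rad, roughly 6° short. I had turned back while still pressing, and friction dragged it with the fingers. I went back in, pressed the cover shut again and turned to the stop. This time I raised the tips off the slot floor before unwinding.
- **Upward pull while lifting:** the tips wedged briefly on the way out and pulled up on the locked fastener with about 37 N. I eased the turn until force and torque were near zero, then lifted clear.
- **Last checks:** the slot edges match the stop at 1.571 rad. In both views the cover stays down with the robot clear of the unit, and the bystanders look unmoved by eye.

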